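Set the terracotta pots in their own saucers

ROBOT

A 7-joint arm with a two-finger parallel gripper is mounted at the origin on the work surface. World frame = base frame: x ahead of the robot, y to its left, z up, the work surface at z = 0. Lengths are in m, angles in rad, forces in N, time in s.
With the tool pointing down it reaches from about 0.4 to 0.85 m from the base axis. Payload 6.9 kg.
Tool frame: the origin (TCP) lies at the very end of the fingers, on their centre line; the grasp point (between the pads) lies 19 mm behind it; z points along the fingers, y is the line along which they close (so a half turn about z gives the same grasp; the last joint's range is limited). The gripper opens to 85 mm and grips with 20 to 120 N. Pads are 22 mm wide; open, the fingers measure 114 mm over their backs; the gripper's body (76 mm by 85 mm) begins 54 mm behind the grasp point. The pads swing forward as they close: fully open they stand 13 mm farther back than shut.
Start: joints at [1.363, 0.507, -0.238, 1.5, 0.126, 1.149, -0.155], TCP at [0.192, -0.595, 0.231] pointing down, gripper open.
Joint ranges: [-3.08, 3.08], [-0.24, 2.05], [-1.43, 1.35], [0, 2.5], [-1.52, 4.66], [0.17, 1.96], [-2.89, 2.89]. Speed limits (rad/s): [2.39, 2.39, 3.14, 3.14, 3.14, 3.14, 3.14].

INTERFACE

Orientations are given as a unit quaternion [w, x, y, z].
In Python, from bench import * gives the robot as it stands.
- The arm moves only by the tool carry_out, never from a script. Its argument "rows" is a list of rows, each a list of 4 numbers: the shift along the tool's x, y, z in m, then the turn about the tool's z in degrees. In form: [[tx, ty, tz, roll], ...]. A call has exactly 5 rows; each row is the pose to reach, as a shift and turn from the pose commanded when the call began, along the tool's axes at that moment; what a row does not reach only later rows make up. A row lasts 1/8 s, in which the tool goes at most 62.5 mm and 10.7 degrees, less where a joint would pass 70% of its speed; a pose out of reach is approached as far as the arm can. A call with a gripper value outside its range is refused whole. "fingers" is the opening in per cent of the stroke, from 0 (shut) to 100 (fully open), set as the call begins (left out, the last holds). The fingers move at their own pace and stop on an object; "force" is the grip in N (left out, the last holds). Time passes only in rows, so rows that repeat a pose let the fingers close, or fill a call up. It gives the time, the measured TCP pose, the force, the opening and the grip force at its end, in the units of the state.
- get_obs(): the state, without advancing time (a new reading comes with each control period).
- camera(name): name is "side" or "top" or "wrist"; returns a dict with "image" (480x640x3 uint8, red, green, blue), "mtx" (3x3 intrinsics, pixels), "extrinsics" (4x4, takes a point from camera to world coordinates); the wrist camera has in their place "T_tool_cam" (4x4, takes a point from camera to tool coordinates, whose origin is the TCP and whose axes are the flange's). Camera axes: x right, y up, looking along -z (the intrinsics and any distortion apply to the point x, -y, -z); pixel columns grow to the right and rows downward; lengths in m; the calibration is good to about 2 mm. A picture is of the moment at which its call begins: read the wrist's pose just before it. There is no depth.
- finish_job(): hands the job in; it is judged then, once.
Trained networks look in a picture, given as the dict that the camera call returned (one of the last four; its "shot" number tells which), for a name from the list of things; names that differ only in an ending like _2 or _b are one class to them, and where a whole thing is asked for, a point or a joint stands for the part that bears it (a point fixed in the world has none). Each returns a list of dicts, best first, with "score" (0 to 1); they miss things now and then, are a little off and sometimes report something else, mostly with a low value. They report only what shows in the picture. A call takes as long as a camera call. They do not tell look-alikes from the thing itself.
- spot_in(picture, label): "point" ([x, y, z] in m, in the coordinates of the camera as it stood for that picture, good to about 4 mm: the middle of the surface that is visible of it).
The state is a dict: "clock": time; "joints": joint angles; "qvel": joint speeds; "effort": joint torques, N m; "tcp_pos": TCP position; "tcp_rot": TCP orientation; "ft_force": force on the tool from outside, world axes, zero at the start; "moment": the same for the moment, N m; "gripper_width": finger opening in m; "finger_force": force on a finger pad.
Only numpy, scipy, OpenCV 4.12 (cv2) and the standard library are available. Lean on these libraries where they do the work, as an engineer would, in place of code of your own. Each camera call takes 0.05 s, during which the arm holds its last target. There are 200 camera calls.

TASK

Four plain terracotta pots and their four saucers stand mixed up on the painting table. Lift each pot and set it down gently (not dropped), upright and flat on the floor of the saucer made for it: large round pot in the large round saucer, small round in the small round, square in the square, oblong in the oblong, the last two turned to sit straight in their saucers. Leave the saucers where they lie, and do not push away or knock over the white piggy bank or the empty tin.

Things in the scene. Friction and masses are not known exactly. Their poses are not given: they have to be found in the camera images.
- pot_large: Plain terracotta, loose, open at the top, standing upright; origin at the centre of its underside, z up. The LARGE ROUND flower pot: 62 mm high, tapered; rim band 68 mm across and 18 mm high (vertical sides, the place to grip); below the band it narrows from 60 mm to 48 mm at the base. About 0.13 kg.
- pot_small: Plain terracotta, loose, open at the top, standing upright; origin at the centre of its underside, z up. The SMALL ROUND flower pot: 46 mm high, tapered; rim band 46 mm across and 14 mm high (vertical sides, the place to grip); below the band it narrows from 39 mm to 30 mm at the base. About 0.05 kg.
- pot_square: Plain terracotta, loose, open at the top, standing upright; origin at the centre of its underside, z up. The SQUARE pot with straight sides: 56 mm high; rim band 60 x 60 mm and 16 mm high; body below it 50 x 50 mm. Its x and y axes are parallel to its sides. About 0.13 kg.
- pot_oblong: Plain terracotta, loose, open at the top, standing upright; origin at the centre of its underside, z up. The OBLONG pot (small trough): 50 mm high; rim band 110 mm long (its x axis) and 58 mm wide (its y axis), 15 mm high; body below it 100 x 48 mm. About 0.17 kg.
- saucer_large: Plain terracotta, loose, 14 mm high, floor 5 mm thick with a raised edge all round; origin at the centre of its underside, z up. The LARGE ROUND saucer: 80 mm across the top edge, floor inside 64 mm across; made for the large round pot, whose base then rests 5 mm above the table.
- saucer_small: Plain terracotta, loose, 14 mm high, floor 5 mm thick with a raised edge all round; origin at the centre of its underside, z up. The SMALL ROUND saucer: 62 mm across the top edge, floor inside 46 mm across; made for the small round pot.
- saucer_square: Plain terracotta, loose, 14 mm high, floor 5 mm thick with a raised edge all round; origin at the centre of its underside, z up. The SQUARE saucer: 76 x 76 mm outside, floor inside 66 x 66 mm, sides parallel to its x and y axes; made for the square pot.
- saucer_oblong: Plain terracotta, loose, 14 mm high, floor 5 mm thick with a raised edge all round; origin at the centre of its underside, z up. The OBLONG saucer: 126 mm long (its x axis) and 74 mm wide (its y axis) outside, floor inside 116 x 64 mm; made for the oblong pot.
- piggy: An unpainted white ceramic piggy bank, about 95 mm long (its x axis, snout to -x), 60 mm wide, 75 mm high, loose; origin at the centre of its underside. Not part of the job.
- tin: An empty open steel tin can, 66 mm in diameter and 75 mm high, loose, upright; origin at the centre of its underside. Not part of the job.
There are look-alikes about, which are no part of the job. What is shaped like the pot_oblong but pink is not meant. What is shaped like the pot_small but purple is not meant.

How it is judged:
At the end, for the whole second after the job is handed in: Each pot stands on the floor of its own saucer, released and at rest: centres within 14 mm, underside 1 to 8.5 mm above the saucer's, tilt under 0.1 rad; square and oblong pots within 0.3 rad of their saucers' sides; every saucer within 40 mm of its start (horizontal distance between pot_large and saucer_large below 0.014 m and z of pot_large in the frame of saucer_large between 0.001 and 0.0085 m and angle between each of pot_large, pot_small, pot_square, pot_oblong's own z axis and vertical below 0.1 rad and linear speed of each of pot_large, pot_small, pot_square, pot_oblong below 0.02 m/s and distance of each of saucer_large, saucer_small, saucer_square, saucer_oblong from where it was at the start of the episode below 0.04 m and horizontal distance between pot_small and saucer_small below 0.014 m and z of pot_small in the frame of saucer_small between 0.001 and 0.0085 m and horizontal distance between pot_square and saucer_square below 0.014 m and z of pot_square in the frame of saucer_square between 0.001 and 0.0085 m and horizontal distance between pot_oblong and saucer_oblong below 0.014 m and z of pot_oblong in the frame of saucer_oblong between 0.001 and 0.0085 m and (angle between the x axis of pot_square and the x axis of saucer_square, either way round below 0.3 rad or angle between the x axis of pot_square and the y axis of saucer_square, either way round below 0.3 rad) and angle between the x axis of pot_oblong and the x axis of saucer_oblong, either way round below 0.3 rad); the robot touches nothing.
It fails at once if the piggy bank is knocked over or pushed more than 40 mm from its place (distance of piggy from where it was at the start of the episode above 0.04 m or angle between piggy's own z axis and vertical above 0.5 rad).
It fails at once if the empty tin is knocked over or pushed more than 40 mm from its place (distance of tin from where it was at the start of the episode above 0.04 m or angle between tin's own z axis and vertical above 0.5 rad).
It fails at once if a pot is dropped: it moves faster than 0.7 m/s within 30 mm of the table top (a free fall of more than about 25 mm) ((height (world z) of pot_large below 0.03 m and linear speed of pot_large above 0.7 m/s) or (height (world z) of pot_small below 0.03 m and linear speed of pot_small above 0.7 m/s) or (height (world z) of pot_square below 0.03 m and linear speed of pot_square above 0.7 m/s) or (height (world z) of pot_oblong below 0.03 m and linear speed of pot_oblong above 0.7 m/s)).
It also fails if it takes over 106 s, if anything falls off the work surface, if the arm or the gripper's body presses on something with over 40 N, if the wrist force passes 120 N, or if a joint passes its speed limit or range.

## Working session

There is one attempt and no reset: what is moved stays moved. The work goes in short steps, Python scripts to look and compute and a tool call to move; the robot and the scene stay as the last step left them, time stands still between calls to the robot, and variables do not carry over. Pictures are saved under pics/ and viewed, at most 17 in all, crops included, and the job is handed in when it is done.

Besides the shell and the picture viewer there is one more tool, called after "Request:" by a JSON object that holds its "api" and its "payload", one argument or row to a line. carry_out: Moves the arm, as the interface text tells. Its arguments: {"type":"object","properties":{"rows":{"type":"array"},"fingers":{"type":"number"},"force":{"type":"number"}},"required":["rows"]}

```bash
mkdir -p pics; ls; cat > h.py <<'E'
from bench import *
import numpy as np, cv2
from scipy.spatial.transform import Rotation as R
NAMES=["pot_large","pot_small","pot_square","pot_oblong","saucer_large","saucer_small","saucer_square","saucer_oblong","piggy","tin"]
def save(n,im): cv2.imwrite(f"pics/{n}.png",im[:,:,::-1])
def toolT(o):
    T=np.eye(4); q=o["tcp_rot"]; T[:3,:3]=R.from_quat([q[1],q[2],q[3],q[0]]).as_matrix(); T[:3,3]=o["tcp_pos"]; return T
def ext(p,o=None):
    return np.array(p["extrinsics"]) if "extrinsics" in p else toolT(o)@np.array(p["T_tool_cam"])
def ray(p,E,u,v,z):
    K=np.array(p["mtx"]); d=np.linalg.inv(K)@[u,v,1]; d=E[:3,:3]@[d[0],-d[1],-d[2]]; c=E[:3,3]
    return c+d*(z-c[2])/d[2]
def proj(p,E,X):
    c=np.linalg.inv(E)@np.append(X,1); K=np.array(p["mtx"]); a=K@[c[0],-c[1],-c[2]]; return a[:2]/a[2]
E
python3 - <<'E'
from h import *
o=get_obs(); print(o)
for c in ["top","side"]:
    p=camera(c); save(c+"0",p["image"]); print(c,[k for k in p],np.array(p["mtx"]).round(1).tolist()); E=ext(p); print(E.round(3).tolist())
    for n in NAMES:
        print(n,[(np.round((E@np.append(r["point"],1))[:3],3).tolist(),round(r["score"],2),proj(p,E,(E@np.append(r["point"],1))[:3]).round().tolist()) for r in spot_in(p,n)[:3]])
E
```

```text
pics
{'clock': 0.0, 'joints': array([ 1.36351175,  0.508324  , -0.23752765,  1.50113569,  0.12569253,
        1.14890421, -0.15480174]), 'qvel': array([ 0.000736  ,  0.00184465,  0.00076003,  0.00020279, -0.00032356,
        0.00033716, -0.00139918]), 'effort': array([-1.01411642e-04, -6.20597005e+01, -2.18631975e+00, -2.49657279e+01,
        1.28839866e-02,  1.20608139e-02, -1.27262101e-05]), 'tcp_pos': array([ 0.19209162, -0.59421631,  0.23043738]), 'tcp_rot': array([-8.78109558e-04,  9.87794046e-01,  1.55763054e-01, -1.52637828e-04]), 'ft_force': array([-0.12609935, -0.067082  ,  0.29389986]), 'moment': array([0.0324153 , 0.00946503, 0.01661467]), 'finger_force': 0.0, 'gripper_width': 0.0856830352524767}
top ['image', 'mtx', 'extrinsics', 'shot'] [[513.5, 0.0, 320.5], [0.0, 513.5, 237.7], [0.0, 0.0, 1.0]]
[[0.003, 0.989, -0.151, 0.3], [-1.0, 0.002, -0.01, -0.001], [-0.009, 0.151, 0.988, 1.295], [0.0, 0.0, 0.0, 1.0]]
pot_large [([0.384, 0.286, 0.044], 0.68, [208.0, 281.0])]
pot_small [([0.564, 0.171, 0.043], 0.67, [257.0, 209.0]), ([0.64, 0.109, 0.047], 0.51, [282.0, 179.0])]
pot_s
[... 714 characters left out ...]
0.602, 0.749], [0.002, 0.751, 0.66, 0.862], [0.0, 0.0, 0.0, 1.0]]
pot_large [([0.378, 0.278, 0.044], 0.97, [294.0, 346.0])]
pot_small [([0.558, 0.171, 0.04], 0.75, [261.0, 275.0]), ([0.634, 0.11, 0.038], 0.67, [254.0, 247.0])]
pot_square []
pot_oblong [([0.626, -0.412, 0.044], 0.93, [378.0, 150.0]), ([0.642, -0.065, 0.037], 0.6, [299.0, 209.0])]
saucer_large [([0.486, -0.43, 0.005], 0.59, [422.0, 175.0])]
saucer_small [([0.481, 0.412, 0.009], 0.7, [207.0, 376.0])]
saucer_square [([0.585, 0.276, 0.006], 0.93, [220.0, 309.0])]
saucer_oblong [([0.567, -0.267, 0.007], 0.91, [367.0, 192.0])]
piggy [([0.432, -0.073, 0.057], 0.7, [371.0, 234.0])]
tin [([0.368, -0.248, 0.049], 0.84, [431.0, 210.0])]
```

View pics/top0.png

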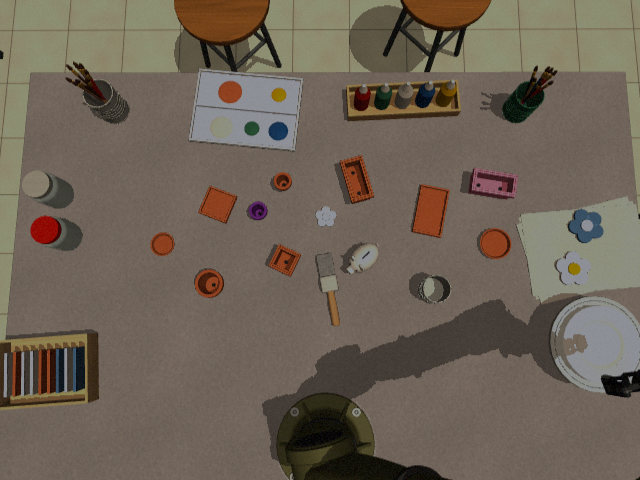

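View pics/side0.png

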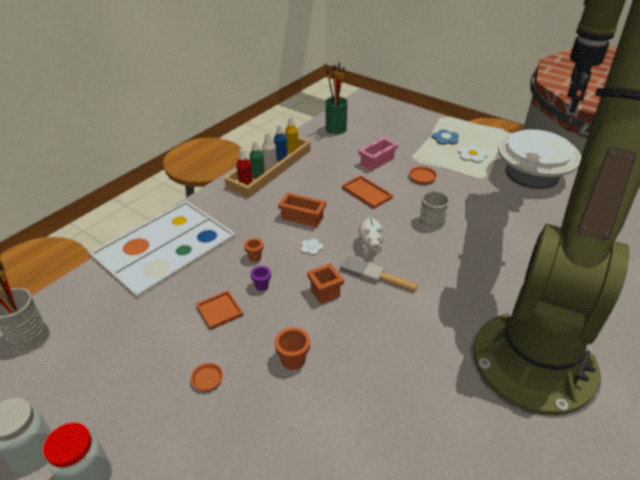

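The top view shows:
- **Pots:** large (208,283), small terracotta (282,181), square (285,260), oblong (356,180).
- **Look-alikes:** purple (258,211), pink (494,182).
- **Saucers:** large (495,243), small (163,243), square (218,204), oblong (431,211).
- **Others:** piggy (363,257), tin (434,289).

The side view agrees. Next I fit silhouettes of the known shapes.

```bash
cat > fit.py <<'E'
from h import *
from scipy.optimize import minimize
def rnd(r,z): a=np.arange(0,2*np.pi,.15); return np.c_[r*np.cos(a),r*np.sin(a),0*a+z]
def box(x,y,z): return np.array([[sx*x/2,sy*y/2,z] for sx in(-1,1) for sy in(-1,1)])
M={"pot_large":np.r_[rnd(.034,.062),rnd(.034,.044),rnd(.024,0)],"pot_small":np.r_[rnd(.023,.046),rnd(.023,.032),rnd(.015,0)],
"pot_square":np.r_[box(.06,.06,.056),box(.06,.06,.04),box(.05,.05,0)],"pot_oblong":np.r_[box(.11,.058,.05),box(.11,.058,.035),box(.1,.048,0)],
"saucer_large":np.r_[rnd(.04,.014),rnd(.034,0)],"saucer_small":np.r_[rnd(.031,.014),rnd(.025,0)],
"saucer_square":np.r_[box(.076,.076,.014),box(.076,.076,0)],"saucer_oblong":np.r_[box(.126,.074,.014),box(.126,.074,0)]}
def mask(im,S=4):
    b=cv2.resize(im,None,fx=S,fy=S,interpolation=cv2.INTER_CUBIC); h=cv2.cvtColor(b,cv2.COLOR_RGB2HSV)
    return ((h[:,:,0]<16)&(h[:,:,1]>130)&(h[:,:,2]>30)).astype(np.uint8)
def fit(name,pics,x0,yaws=(0,),S=4):
    """pics: list of (picture, E). returns best (x,y,yawdeg),1-iou"""
    data=[]
    for p,E in pics:
        m=mask(p["image"],S); u,v=proj(p,E,[x0[0],x0[1],.02])
        sel=np.zeros_like(m)
        w=np.zeros_like(m); rr=int(p.get("rad",40)*S); cv2.circle(w,(int(u*S),int(v*S)),rr,1,-1)
        cs,_=cv2.findContours(m*w,cv2.RETR_EXTERNAL,cv2.CHAIN_APPROX_NONE)
        c=max(cs,key=lambda c:cv2.contourArea(c)); cv2.drawContours(sel,[c],-1,1,-1)
        data.append((p,E,sel))
    def cost(t):
        x,y,a=t[0],t[1],t[2]*10; c=0
        V=M[name]@R.from_euler('z',a).as_matrix().T+[x,y,0]
        for p,E,sel in data:
            q=np.array([proj(p,E,X) for X in V]); q=((q+.5)*S-.5)
            hull=cv2.convexHull(q.astype(np.float32)); r=np.zeros_like(sel); cv2.fillConvexPoly(r,(hull*16).round().astype(np.int32),1,shift=4)
            c+=1-(r&sel).sum()/max(1,(r|sel).sum())
        return c/len(data)
    best=None
    for y in yaws:
        t0=np.array([x0[0],x0[1],np.radians(y)/10]); si=np.vstack([t0,t0+[.006,0,0],t0+[0,.006,0],t0+[0,0,.02]])
        s=minimize(cost,t0,method="Nelder-Mead",options=dict(initial_simplex=si,maxiter=90,xatol=1e-4,fatol=1e-4))
        if best is None or s.fun<best.fun: best=s
    return np.round([best.x[0],best.x[1]],4).tolist(),round(np.degrees(best.x[2]*10),1),round(best.fun,3)
E
cat > m.py <<'E'
from fit import *
G={"pot_large":(.384,.286),"pot_small":(.637,.11),"pot_square":(.44,.104),"pot_oblong":(.64,-.075),"saucer_large":(.488,-.432),"saucer_small":(.483,.415),"saucer_square":(.585,.275),"saucer_oblong":(.568,-.27)}
P=[(lambda p:(p,ext(p)))(camera(c)) for c in("top","side")]
for n,g in G.items():
    yw=(0,) if n.split("_")[1] in("large","small") else (0,30,60) if "square" in n else (-60,-20,20,60)
    for k,pp in (("top",P[:1]),("side",P[1:])): print(n,k,fit(n,pp,g,yw))
E
time python3 m.py
```

```text
pot_large top ([0.3792, 0.2811], np.float64(30.8), np.float64(0.05))
pot_large side ([0.3808, 0.28], np.float64(17.4), np.float64(0.125))
pot_small top ([0.6367, 0.1082], np.float64(13.3), np.float64(0.085))
pot_small side ([0.6404, 0.1071], np.float64(13.6), np.float64(0.224))
pot_square top ([0.4361, 0.0998], np.float64(-25.4), np.float64(0.033))
pot_square side ([0.4373, 0.0992], np.float64(56.6), np.float64(0.124))
pot_oblong top ([0.6413, -0.0778], np.float64(16.1), np.float64(0.04))
pot_oblong side ([0.6436, -0.0785], np.float64(19.9), np.float64(0.121))
saucer_large top ([0.4833, -0.4261], np.float64(8.7), np.float64(0.034))
saucer_large side ([0.4869, -0.4294], np.float64(8.8), np.float64(0.151))
saucer_small top ([0.4799, 0.4127], np.float64(4.4), np.float64(0.052))
saucer_small side ([0.4806, 0.4133], np.float64(6.4), np.float64(0.096))
saucer_square top ([0.584, 0.2768], np.float64(-21.2), np.float64(0.038))
saucer_square side ([0.5872, 0.2763], np.float64(66.5), np.float64(0.102))
saucer_oblong top ([0.5685, -0.2678], np.float64(-11.9), np.float64(0.033))
saucer_oblong side ([0.5728, -0.2699], np.float64(-14.4), np.float64(0.135))
real	0m15.510s
user	0m14.463s
sys	0m0.470s
```

```bash
cat > plan.py <<'E'
from h import *
import sys
def plan(x,y,z,psi=None):
    o=get_obs(); T=toolT(o); d=T[:3,:3].T@(np.array([x,y,z])-T[:3,3]); a=np.degrees(np.arctan2(T[1,0],T[0,0]))
    r=0 if psi is None else (a-psi+180)%360-180
    print("t",round(o["clock"],2),"tcp",o["tcp_pos"].round(4).tolist(),"psi",round(a,1),"q7",round(o["joints"][6],2),"w",round(o["gripper_width"],4),"F",o["ft_force"].round(1).tolist(),"| move",d.round(4).tolist(),"roll",round(r,1),"dist",round(np.linalg.norm(d),3))
if __name__=="__main__": plan(*map(float,sys.argv[1:]))
E
python3 plan.py .642 -.078 .2 17
```

```text
t 1.2 tcp [0.1923, -0.5947, 0.2313] psi 17.9 q7 -0.15 w 0.0853 F [0.3, 0.2, 0.3] | move [0.5869, -0.3532, 0.0313] roll 0.9 dist 0.686
```

Request:
{"api": "carry_out", "payload": {
  "rows": [
    [0.04,-0.024,0,0],
    [0.08,-0.048,0,0],
    [0.12,-0.072,0,0],
    [0.17,-0.1,0,0],
    [0.22,-0.13,0,0]
  ],
  "fingers": 100,
  "force": 40
}}

```text
clock: 1.82
tcp_pos: [0.3626, -0.4022, 0.2315]
tcp_rot: [0.0, 0.988, 0.155, 0.0]
ft_force: [1.3, -0.5, 0.2]
gripper_width: 0.0855
finger_force: 0.0
```

Request:
{"api": "carry_out", "payload": {
  "rows": [
    [0.05,-0.03,0,0],
    [0.1,-0.06,0,0],
    [0.15,-0.09,0,0],
    [0.2,-0.12,0,0],
    [0.23,-0.14,0,0]
  ]
}}

```text
clock: 2.45
tcp_pos: [0.5393, -0.1962, 0.2315]
tcp_rot: [-0.0, 0.988, 0.157, 0.001]
ft_force: [0.0, -0.8, -1.3]
gripper_width: 0.0852
finger_force: 0.0
```

```bash
python3 plan.py .642 -.078 .2 17
```

```text
t 2.45 tcp [0.5393, -0.1962, 0.2315] psi 18.1 q7 -1.11 w 0.0852 F [0.0, -0.8, -1.3] | move [0.1343, -0.0804, 0.0317] roll 1.1 dist 0.16
```

Request:
{"api": "carry_out", "payload": {
  "rows": [
    [0.045,-0.027,0.01,1],
    [0.09,-0.054,0.02,1],
    [0.134,-0.08,0.03,1],
    [0.134,-0.08,0.03,1],
    [0.134,-0.08,0.03,1]
  ]
}}

```text
clock: 3.08
tcp_pos: [0.64, -0.0824, 0.201]
tcp_rot: [0.0, 0.989, 0.147, -0.0]
ft_force: [1.0, -0.1, -0.0]
gripper_width: 0.0852
finger_force: 0.0
```

```bash
cat > w.py <<'E'
# wrist check: python3 w.py name x y yaw  ; fits and overlays
from fit import *
n,x,y,a=sys.argv[1],*map(float,sys.argv[2:5]) if False else (None,)*0 or (0,)*0 if False else (0,0,0,0)
E
cat > w.py <<'E'
from fit import *
import sys
n=sys.argv[1]; x,y,a=map(float,sys.argv[2:5]); tag=sys.argv[5] if len(sys.argv)>5 else None
o=get_obs(); p=camera("wrist"); p["rad"]=200; E=ext(p,o)
print("px of guess",proj(p,E,[x,y,.02]).round(),"cam",E[:3,3].round(3))
if tag:
    im=p["image"].copy(); V=M[n]@R.from_euler('z',np.radians(a)).as_matrix().T+[x,y,0]
    for X in V: cv2.circle(im,tuple(int(k) for k in proj(p,E,X)),2,(0,255,0),-1)
    save(tag,im)
try: print(fit(n,[(p,E)],(x,y),(a,),S=1))
except Exception as e: print(e)
E
python3 plan.py .642 -.078 .2 17; python3 w.py pot_oblong .642 -.078 17 w1
```

```text
t 3.08 tcp [0.64, -0.0824, 0.201] psi 16.9 q7 -1.36 w 0.0852 F [1.0, -0.1, -0.0] | move [0.0032, -0.0036, 0.001] roll -0.1 dist 0.005
px of guess [312. 213.] cam [ 0.704 -0.062  0.344]
([0.6405, -0.0768], np.float64(15.4), np.float64(0.027))
```

View pics/w1.png

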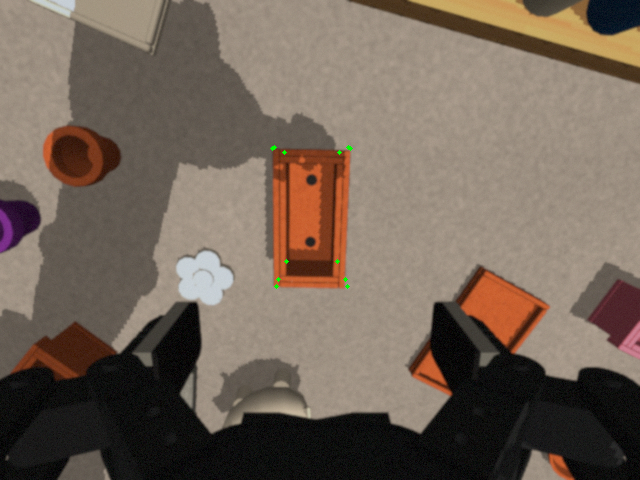

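The wrist view has the pot at (311,218), and the overlay agrees to about 2 mm and 1.5°. Descending and gripping.

Request:
{"api": "carry_out", "payload": {
  "rows": [
    [0.003,-0.005,0.03,1],
    [0.003,-0.005,0.08,1],
    [0.003,-0.005,0.13,1],
    [0.003,-0.005,0.165,1],
    [0.003,-0.005,0.181,1]
  ]
}}

```text
clock: 3.75
tcp_pos: [0.6403, -0.0781, 0.0189]
tcp_rot: [0.0, 0.991, 0.137, -0.001]
ft_force: [-1.0, -0.2, 0.9]
gripper_width: 0.0851
finger_force: 0.0
```

Request:
{"api": "carry_out", "payload": {
  "rows": [
    [0,0,0,0],
    [0,0,0,0],
    [0,0,0,0],
    [0,0,0,0],
    [0,0,0,0]
  ],
  "fingers": 0,
  "force": 40
}}

```text
clock: 4.38
tcp_pos: [0.6427, -0.0765, 0.022]
tcp_rot: [0.0, 0.99, 0.138, 0.001]
ft_force: [-0.7, -1.0, 6.7]
gripper_width: 0.0573
finger_force: 44.7
```

```bash
python3 plan.py .57 -.2685 .15 -12.5; python3 w.py pot_oblong .641 -.077 16 w2
```

```text
t 4.38 tcp [0.6427, -0.0765, 0.022] psi 15.9 q7 -1.46 w 0.0573 F [-0.7, -1.0, 6.7] | move [-0.1222, 0.1648, -0.1281] roll 28.4 dist 0.242
px of guess [317. 309.] cam [ 0.706 -0.058  0.166]
([0.6403, -0.0765], np.float64(15.7), np.float64(0.2))
```

View pics/w2.png

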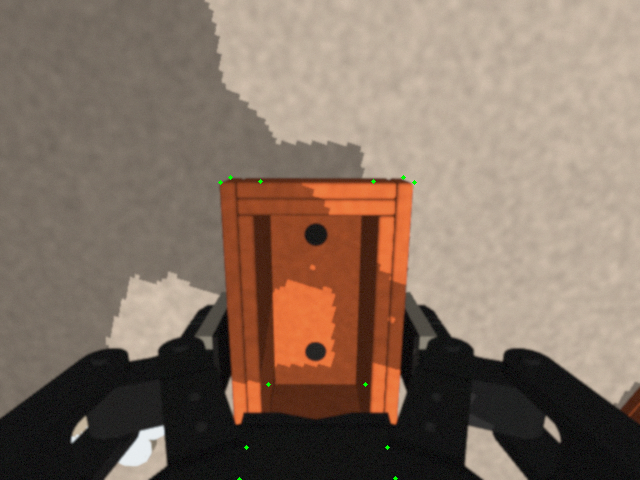

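The pot is gripped at 57 mm opening and centred between the pads. Lifting and carrying it to the oblong saucer.

Request:
{"api": "carry_out", "payload": {
  "rows": [
    [0,0,-0.03,0],
    [0,0,-0.08,0],
    [-0.02,0.03,-0.1,5],
    [-0.05,0.07,-0.1,13],
    [-0.08,0.11,-0.1,21]
  ]
}}

```text
clock: 5.05
tcp_pos: [0.5945, -0.2051, 0.1211]
tcp_rot: [0.0, 0.999, -0.046, 0.001]
ft_force: [-1.2, 0.5, -1.4]
gripper_width: 0.0573
finger_force: 43.7
```

```bash
python3 plan.py .569 -.268 .11 -12
```

```text
t 5.05 tcp [0.5945, -0.2051, 0.1211] psi -5.3 q7 -1.52 w 0.0573 F [-1.2, 0.5, -1.4] | move [-0.0196, 0.065, 0.0111] roll 6.7 dist 0.069
```

Request:
{"api": "carry_out", "payload": {
  "rows": [
    [-0.008,0.03,0.01,5],
    [-0.02,0.065,0.02,7],
    [-0.02,0.065,0.03,7],
    [-0.02,0.065,0.03,7],
    [-0.02,0.065,0.03,7]
  ]
}}

```text
clock: 5.68
tcp_pos: [0.5702, -0.2651, 0.0903]
tcp_rot: [-0.001, 0.995, -0.104, 0.0]
ft_force: [0.2, 0.3, -1.0]
gripper_width: 0.0574
finger_force: 43.7
```

```bash
python3 plan.py .569 -.268 .03 -12; python3 w.py saucer_oblong .569 -.268 -12 w3
```

```text
t 5.67 tcp [0.5702, -0.2651, 0.0903] psi -11.9 q7 -1.52 w 0.0574 F [0.2, 0.3, -1.0] | move [-0.0006, 0.0031, 0.0603] roll 0.1 dist 0.06
px of guess [322. 256.] cam [ 0.635 -0.279  0.234]
([0.5666, -0.2666], np.float64(-11.8), np.float64(0.453))
```

View pics/w3.png

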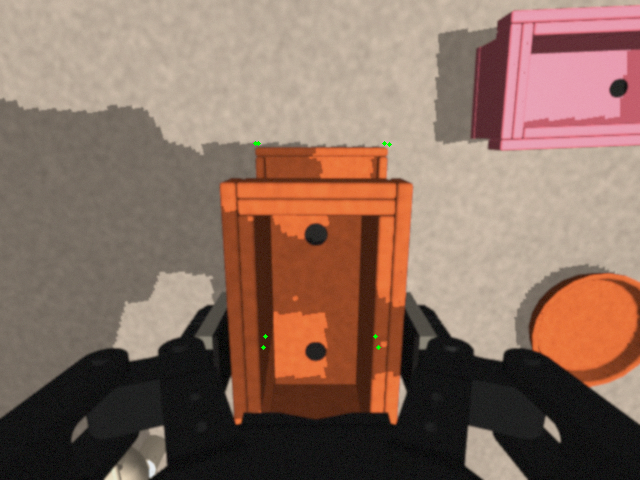

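The far edge of the saucer (row 147) lies within 2 mm of the predicted row 143. Lowering.

Request:
{"api": "carry_out", "payload": {
  "rows": [
    [-0.001,0.003,0.02,0],
    [-0.001,0.003,0.045,0],
    [-0.001,0.003,0.056,0],
    [-0.001,0.003,0.06,0],
    [-0.001,0.003,0.062,0]
  ]
}}

```text
clock: 6.35
tcp_pos: [0.5682, -0.2696, 0.0288]
tcp_rot: [0.0, 0.994, -0.105, 0.0]
ft_force: [-0.1, -0.8, -1.2]
gripper_width: 0.0575
finger_force: 43.7
```

Request:
{"api": "carry_out", "payload": {
  "rows": [
    [0,0,0.001,0],
    [0,0,0.002,0],
    [0,0,0.002,0],
    [0,0,0.002,0],
    [0,0,0.002,0]
  ]
}}

```text
clock: 6.98
tcp_pos: [0.568, -0.2699, 0.027]
tcp_rot: [0.0, 0.994, -0.105, 0.0]
ft_force: [-0.2, 0.7, 6.0]
gripper_width: 0.0575
finger_force: 44.5
```

Request:
{"api": "carry_out", "payload": {
  "rows": [
    [0,0,0,0],
    [0,0,0,0],
    [0,0,0,0],
    [0,0,-0.03,0],
    [0,0,-0.08,0]
  ],
  "fingers": 100
}}

```text
clock: 7.6
tcp_pos: [0.5664, -0.2692, 0.1053]
tcp_rot: [-0.001, 0.994, -0.105, -0.002]
ft_force: [0.8, 0.2, 0.3]
gripper_width: 0.0855
finger_force: 0.0
```

Request:
{"api": "carry_out", "payload": {
  "rows": [
    [0,0,-0.05,0],
    [-0.02,-0.034,-0.07,-9],
    [-0.05,-0.082,-0.07,-18],
    [-0.08,-0.13,-0.07,-27],
    [-0.11,-0.18,-0.07,-36]
  ]
}}

```text
clock: 8.22
tcp_pos: [0.497, -0.0693, 0.1765]
tcp_rot: [0.0, 0.978, 0.21, 0.0]
ft_force: [0.3, 1.0, 0.8]
gripper_width: 0.0849
finger_force: 0.0
```

```bash
python3 plan.py .4365 .0995 .18 65
```

```text
t 8.22 tcp [0.497, -0.0693, 0.1765] psi 24.2 q7 -1.27 w 0.0849 F [0.3, 1.0, 0.8] | move [0.014, -0.1787, -0.0036] roll -40.8 dist 0.179
```

Request:
{"api": "carry_out", "payload": {
  "rows": [
    [0.003,-0.04,0,-10],
    [0.007,-0.09,0,-20],
    [0.01,-0.14,0,-30],
    [0.014,-0.179,0,-41],
    [0.014,-0.179,0,-41]
  ]
}}

```text
clock: 8.85
tcp_pos: [0.4371, 0.1015, 0.1767]
tcp_rot: [-0.0, 0.842, 0.54, 0.001]
ft_force: [0.1, -0.9, -0.3]
gripper_width: 0.0856
finger_force: 0.0
```

```bash
python3 w.py pot_square .4365 .0995 -25 w4;python3 plan.py .4365 .0995 .02 65;  python3 - <<'E'
from fit import *
p=camera("top");E=ext(p);print(fit("pot_oblong",[(p,E)],(.568,-.268),(-12,)));save("top1",p["image"][130:330,130:540])
E
```

```text
px of guess [317. 227.] cam [0.464 0.163 0.32 ]
([0.4357, 0.1002], np.float64(-25.3), np.float64(0.047))
t 8.9 tcp [0.4377, 0.0995, 0.1764] psi 65.1 q7 -1.02 w 0.0851 F [0.3, -0.5, 1.0] | move [-0.0006, -0.001, 0.1564] roll 0.1 dist 0.156
([0.5617, -0.2612], np.float64(-5.0), np.float64(0.247))
```

View pics/w4.png

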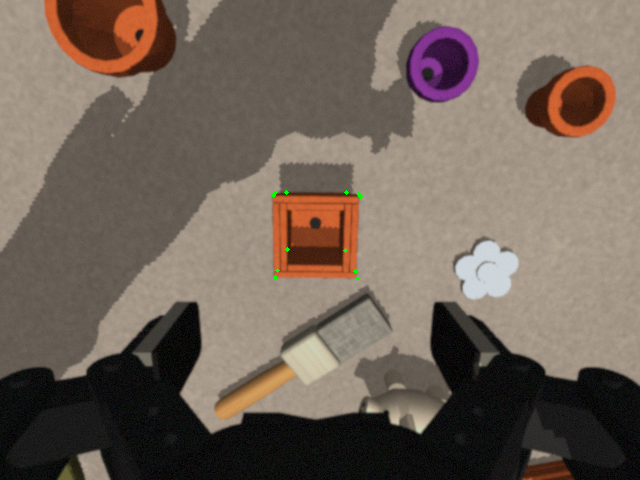

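View pics/top1.png

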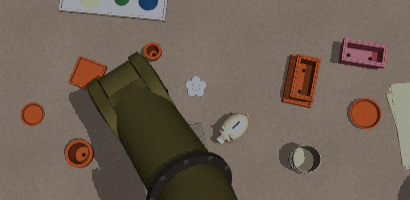

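The square pot is at (316,237), aligned and centred to 2 mm, and the brush is clear of the fingers. The oblong pot sits in its saucer. Gripping.

Request:
{"api": "carry_out", "payload": {
  "rows": [
    [0,-0.002,0.03,0],
    [0,-0.002,0.08,0],
    [0,-0.002,0.12,0],
    [0,-0.002,0.145,0],
    [0,-0.002,0.152,0]
  ]
}}

```text
clock: 9.57
tcp_pos: [0.4358, 0.098, 0.0229]
tcp_rot: [-0.0, 0.845, 0.536, -0.001]
ft_force: [0.2, -0.9, 0.5]
gripper_width: 0.0854
finger_force: 0.0
```

Request:
{"api": "carry_out", "payload": {
  "rows": [
    [0,0,0,0],
    [0,0,0,0],
    [0,0,0,0],
    [0,0,0,0],
    [0,0,0,0]
  ],
  "fingers": 0,
  "force": 40
}}

```text
clock: 10.2
tcp_pos: [0.4368, 0.0994, 0.0252]
tcp_rot: [0.001, 0.844, 0.536, 0.001]
ft_force: [0.2, -2.2, 6.9]
gripper_width: 0.0591
finger_force: 44.2
```

```bash
python3 plan.py .585 .2768 .12 68.5
```

```text
t 10.2 tcp [0.4368, 0.0994, 0.0252] psi 64.9 q7 -1.28 w 0.0591 F [0.2, -2.2, 6.9] | move [0.2236, 0.059, -0.0945] roll -3.6 dist 0.25
```

Request:
{"api": "carry_out", "payload": {
  "rows": [
    [0,0,-0.03,0],
    [0,0,-0.08,0],
    [0.04,0.011,-0.1,-1],
    [0.09,0.024,-0.1,-2],
    [0.14,0.037,-0.1,-4]
  ]
}}

```text
clock: 10.82
tcp_pos: [0.5303, 0.2112, 0.1252]
tcp_rot: [0.0, 0.825, 0.566, 0.001]
ft_force: [0.8, -0.5, -1.3]
gripper_width: 0.0593
finger_force: 44.3
```

Request:
{"api": "carry_out", "payload": {
  "rows": [
    [0.045,0.012,0,0],
    [0.084,0.022,0.02,0],
    [0.084,0.022,0.035,0],
    [0.084,0.022,0.035,0],
    [0.084,0.022,0.035,0]
  ]
}}

```text
clock: 11.45
tcp_pos: [0.5797, 0.2799, 0.0899]
tcp_rot: [0.0, 0.825, 0.565, -0.0]
ft_force: [0.1, 0.2, -0.8]
gripper_width: 0.0595
finger_force: 44.2
```

```bash
python3 w.py saucer_square .585 .2768 -21.5 w5;python3 plan.py .585 .2768 .031 68.5
```

```text
px of guess [327. 258.] cam [0.603 0.343 0.233]
([0.5829, 0.277], np.float64(-21.1), np.float64(0.583))
t 11.5 tcp [0.5799, 0.28, 0.0902] psi 68.9 q7 -1.25 w 0.0593 F [0.1, -0.1, -1.1] | move [-0.0012, 0.0058, 0.0592] roll 0.4 dist 0.06
```

View pics/w5.png

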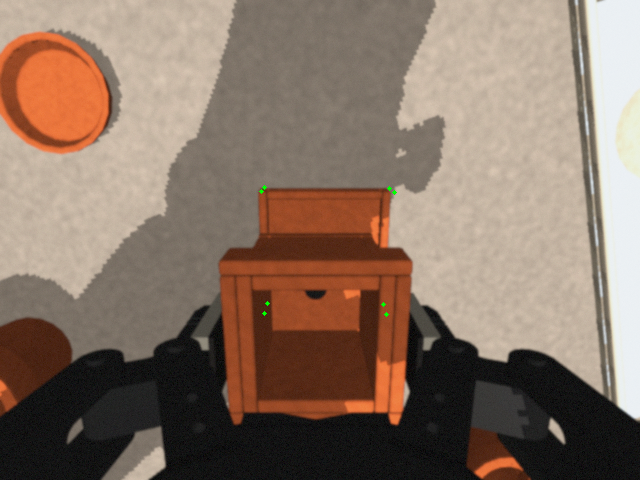

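The saucer edge (260–391, row 190) matches the prediction. Shifting and lowering.

Request:
{"api": "carry_out", "payload": {
  "rows": [
    [-0.001,0.005,0.02,0],
    [-0.001,0.005,0.042,0],
    [-0.001,0.005,0.053,0],
    [-0.001,0.005,0.058,0],
    [-0.001,0.005,0.06,0]
  ]
}}

```text
clock: 12.12
tcp_pos: [0.5839, 0.278, 0.0303]
tcp_rot: [0.0, 0.825, 0.566, -0.0]
ft_force: [-6.8, -5.5, 17.2]
gripper_width: 0.0595
finger_force: 46.3
```

Request:
{"api": "carry_out", "payload": {
  "rows": [
    [0,0,0.001,0],
    [0,0,0.002,0],
    [0,0,0.002,0],
    [0,0,0.002,0],
    [0,0,0.002,0]
  ]
}}

```text
clock: 12.75
tcp_pos: [0.5839, 0.278, 0.0302]
tcp_rot: [0.001, 0.825, 0.566, 0.0]
ft_force: [-7.5, -5.7, 19.8]
gripper_width: 0.0592
finger_force: 46.6
```

Request:
{"api": "carry_out", "payload": {
  "rows": [
    [0,0,-0.002,0],
    [0,0,-0.002,0],
    [0,0,-0.002,0],
    [0,0,-0.002,0],
    [0,0,-0.002,0]
  ]
}}

```text
clock: 13.38
tcp_pos: [0.5847, 0.2787, 0.0303]
tcp_rot: [0.0, 0.825, 0.566, 0.001]
ft_force: [-1.7, -1.5, 7.6]
gripper_width: 0.0591
finger_force: 45.2
```

Request:
{"api": "carry_out", "payload": {
  "rows": [
    [0,0,0,0],
    [0,0,0,0],
    [0,0,0,0],
    [0,0,-0.03,0],
    [0,0,-0.08,0]
  ],
  "fingers": 100
}}

```text
clock: 14.0
tcp_pos: [0.583, 0.2776, 0.1082]
tcp_rot: [-0.0, 0.824, 0.566, -0.002]
ft_force: [-0.3, 0.1, 0.2]
gripper_width: 0.0856
finger_force: 0.0
```

```bash
python3 w.py pot_square .585 .277 -21.5 w6;python3 plan.py .638 .108 .18 
```

```text
px of guess [320. 247.] cam [0.607 0.341 0.252]
([0.5872, 0.2885], np.float64(-22.7), np.float64(0.159))
t 14.05 tcp [0.586, 0.2802, 0.1165] psi 68.9 q7 -1.23 w 0.0855 F [1.6, 1.9, 5.6] | move [-0.1417, 0.1107, -0.0638] roll 0 dist 0.191
```

View pics/w6.png

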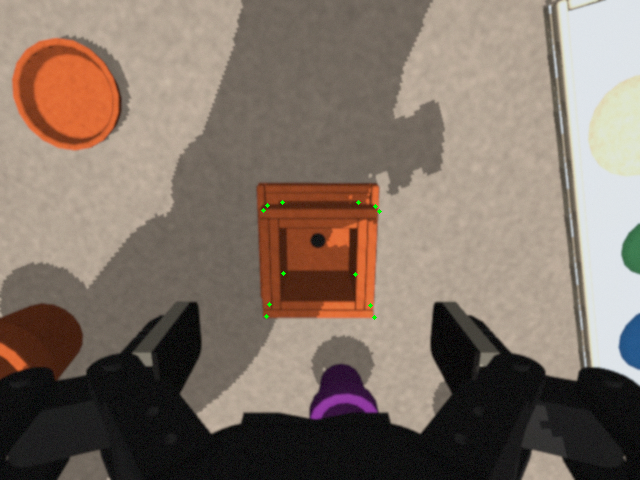

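The square pot sits straight in its saucer, with its rim at (260–378, 205–317). Next is the small pot.

Request:
{"api": "carry_out", "payload": {
  "rows": [
    [-0.02,0.015,-0.03,0],
    [-0.06,0.047,-0.06,0],
    [-0.1,0.078,-0.06,0],
    [-0.142,0.111,-0.06,0],
    [-0.142,0.111,-0.06,0]
  ]
}}

```text
clock: 14.68
tcp_pos: [0.6382, 0.0989, 0.1685]
tcp_rot: [0.002, 0.827, 0.562, -0.001]
ft_force: [-0.4, 1.0, -0.0]
gripper_width: 0.0854
finger_force: 0.0
```

```bash
python3 w.py pot_small .638 .108 0 w7;python3 plan.py .638 .108 .018 
```

```text
px of guess [311. 215.] cam [0.662 0.162 0.312]
([0.6361, 0.1085], np.float64(4.1), np.float64(0.085))
t 14.72 tcp [0.6372, 0.1028, 0.1687] psi 68.6 q7 -0.92 w 0.085 F [0.4, 1.4, 0.7] | move [0.0053, -0.0012, 0.1507] roll 0 dist 0.151
```

View pics/w7.png

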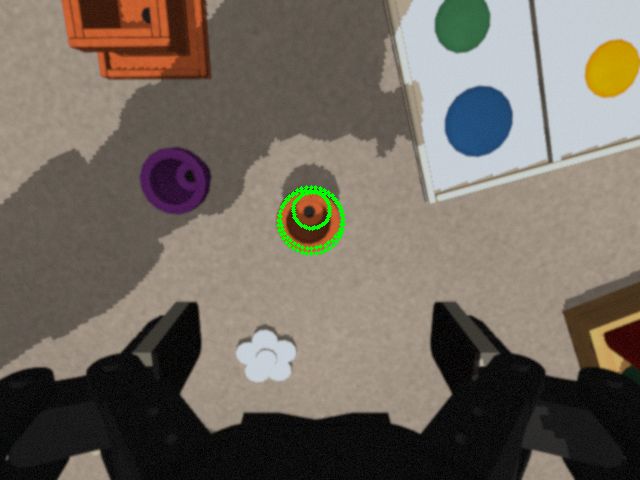

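The small pot at (311,220) matches the overlay. Purple stays clear at (175,180), and a partial opening adds margin.

Request:
{"api": "carry_out", "payload": {
  "rows": [
    [0.005,-0.002,0.03,0],
    [0.005,-0.002,0.08,0],
    [0.005,-0.002,0.12,0],
    [0.005,-0.002,0.143,0],
    [0.005,-0.002,0.151,0]
  ],
  "fingers": 82
}}

```text
clock: 15.35
tcp_pos: [0.6352, 0.1129, 0.0168]
tcp_rot: [-0.001, 0.824, 0.567, -0.001]
ft_force: [-0.7, 0.1, 0.5]
gripper_width: 0.07
finger_force: 0.0
```

Request:
{"api": "carry_out", "payload": {
  "rows": [
    [0,0,0,0],
    [0,0,0,0],
    [0,0,0,0],
    [0,0,0,0],
    [0,0,0,0]
  ],
  "fingers": 0,
  "force": 30
}}

```text
clock: 15.98
tcp_pos: [0.6372, 0.1116, 0.0193]
tcp_rot: [0.0, 0.825, 0.566, 0.001]
ft_force: [-0.9, -0.1, 6.0]
gripper_width: 0.0449
finger_force: 31.1
```

```bash
python3 plan.py .480 .413 .12 68.5
```

```text
t 15.97 tcp [0.6372, 0.1116, 0.0193] psi 68.9 q7 -1.03 w 0.0449 F [-0.9, -0.1, 6.0] | move [0.2248, -0.2549, -0.1008] roll 0.4 dist 0.355
```

Request:
{"api": "carry_out", "payload": {
  "rows": [
    [0,0,-0.03,0],
    [0,0,-0.08,0],
    [0,0,-0.13,0],
    [0.03,-0.033,-0.14,0],
    [0.062,-0.07,-0.14,0]
  ]
}}

```text
clock: 16.6
tcp_pos: [0.594, 0.1945, 0.1597]
tcp_rot: [0.0, 0.825, 0.565, 0.001]
ft_force: [0.8, 1.9, -0.7]
gripper_width: 0.0448
finger_force: 31.0
```

Request:
{"api": "carry_out", "payload": {
  "rows": [
    [0.035,-0.039,0,0],
    [0.07,-0.078,0,0],
    [0.105,-0.117,0,0],
    [0.14,-0.156,0,0],
    [0.166,-0.185,0.01,0]
  ]
}}

```text
clock: 17.23
tcp_pos: [0.4791, 0.4183, 0.1489]
tcp_rot: [-0.0, 0.824, 0.567, 0.001]
ft_force: [1.6, -0.1, -1.1]
gripper_width: 0.0449
finger_force: 31.0
```

Request:
{"api": "carry_out", "payload": {
  "rows": [
    [0,0,0.03,0],
    [0,0,0.05,0],
    [0,0,0.06,0],
    [0,0,0.06,0],
    [0,0,0.06,0]
  ]
}}

```text
clock: 17.85
tcp_pos: [0.481, 0.416, 0.0892]
tcp_rot: [-0.0, 0.825, 0.566, 0.001]
ft_force: [-0.2, 0.6, -1.4]
gripper_width: 0.0444
finger_force: 31.0
```

```bash
python3 w.py saucer_small .48 .413 0 w8;python3 plan.py .481 .416 .024 
```

```text
px of guess [317. 263.] cam [0.505 0.479 0.233]
([0.4789, 0.4124], np.float64(2.7), np.float64(0.601))
t 17.9 tcp [0.481, 0.4161, 0.0893] psi 68.9 q7 -1.52 w 0.0448 F [0.0, -0.0, -0.7] | move [-0.0002, -0.0, 0.0653] roll 0 dist 0.065
```

View pics/w8.png

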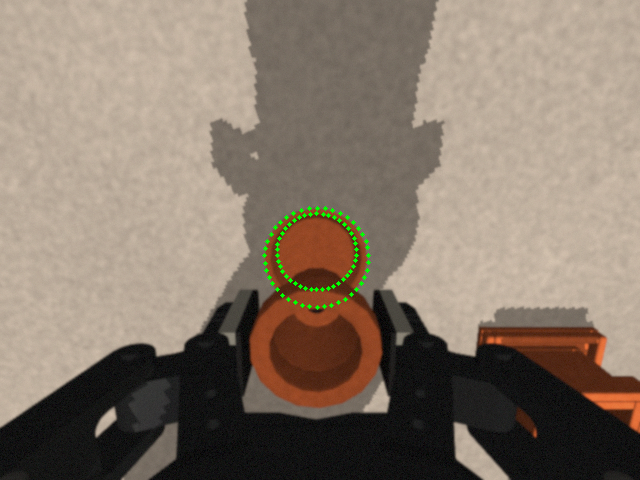

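The saucer lies under the overlay (centre about (317,260)). Lowering.

Request:
{"api": "carry_out", "payload": {
  "rows": [
    [0,0,0.02,0],
    [0,0,0.045,0],
    [0,0,0.057,0],
    [0,0,0.062,0],
    [0,0,0.064,0]
  ]
}}

```text
clock: 18.52
tcp_pos: [0.4808, 0.4161, 0.0248]
tcp_rot: [-0.0, 0.825, 0.566, 0.0]
ft_force: [1.0, 0.0, -0.3]
gripper_width: 0.0448
finger_force: 31.0
```

Request:
{"api": "carry_out", "payload": {
  "rows": [
    [0,0,0.001,0],
    [0,0,0.001,0],
    [0,0,0.001,0],
    [0,0,0.001,0],
    [0,0,0.001,0]
  ]
}}

```text
clock: 19.15
tcp_pos: [0.4809, 0.4163, 0.0243]
tcp_rot: [-0.0, 0.825, 0.566, 0.001]
ft_force: [1.3, -0.1, 6.5]
gripper_width: 0.0448
finger_force: 31.5
```

Request:
{"api": "carry_out", "payload": {
  "rows": [
    [0,0,0,0],
    [0,0,0,0],
    [0,0,0,0],
    [0,0,-0.03,0],
    [0,0,-0.08,0]
  ],
  "fingers": 100
}}

```text
clock: 19.77
tcp_pos: [0.4797, 0.4147, 0.1023]
tcp_rot: [0.0, 0.824, 0.566, -0.002]
ft_force: [1.8, 1.0, 0.2]
gripper_width: 0.0855
finger_force: 0.0
```

Request:
{"api": "carry_out", "payload": {
  "rows": [
    [0,0,-0.05,0],
    [-0.04,-0.011,-0.07,0],
    [-0.09,-0.025,-0.07,0],
    [-0.14,-0.039,-0.07,0],
    [-0.162,-0.045,-0.07,0]
  ]
}}

```text
clock: 20.4
tcp_pos: [0.3787, 0.2781, 0.1733]
tcp_rot: [0.001, 0.825, 0.566, -0.001]
ft_force: [0.7, -0.4, -0.5]
gripper_width: 0.0853
finger_force: 0.0
```

```bash
python3 w.py pot_large .38 .281 0 w9;python3 plan.py .38 .281 .027;python3 w.py pot_small .48 .413 0 
```

```text
px of guess [317. 221.] cam [0.402 0.341 0.317]
([0.3774, 0.2814], np.float64(6.9), np.float64(0.059))
t 20.45 tcp [0.3775, 0.2765, 0.1732] psi 68.9 q7 -1.4 w 0.0851 F [-2.0, -2.9, -1.5] | move [0.0057, 0.0006, 0.1461] roll 0 dist 0.146
px of guess [385. -13.] cam [0.401 0.34  0.316]
([0.4722, 0.4041], np.float64(23.5), np.float64(0.088))
```

View pics/w9.png

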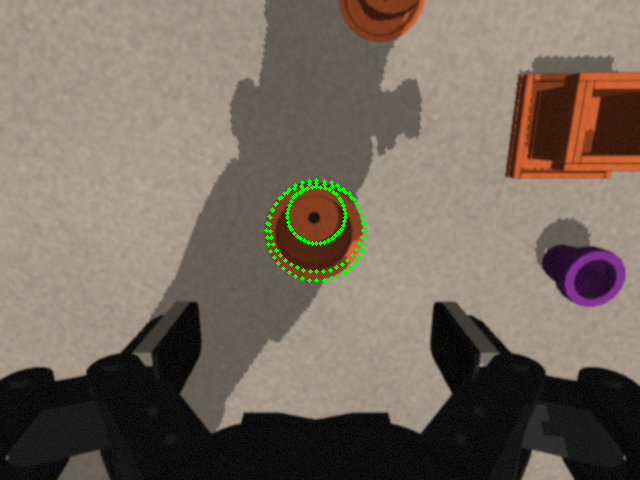

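The large pot at (315,230) fits the overlay.

Request:
{"api": "carry_out", "payload": {
  "rows": [
    [0.002,-0.001,0.03,0],
    [0.002,-0.001,0.08,0],
    [0.002,-0.001,0.12,0],
    [0.002,-0.001,0.14,0],
    [0.002,-0.001,0.146,0]
  ]
}}

```text
clock: 21.12
tcp_pos: [0.38, 0.2837, 0.026]
tcp_rot: [-0.0, 0.824, 0.566, -0.001]
ft_force: [0.7, -0.9, 1.8]
gripper_width: 0.0854
finger_force: 0.0
```

Request:
{"api": "carry_out", "payload": {
  "rows": [
    [0,0,0,0],
    [0,0,0,0],
    [0,0,0,0],
    [0,0,0,0],
    [0,0,0,0]
  ],
  "fingers": 0,
  "force": 40
}}

```text
clock: 21.75
tcp_pos: [0.3807, 0.2833, 0.028]
tcp_rot: [0.0, 0.825, 0.566, 0.001]
ft_force: [0.1, -0.3, 6.4]
gripper_width: 0.0672
finger_force: 45.5
```

```bash
python3 plan.py .4845 -.4275 .2 68.9
```

```text
t 21.75 tcp [0.3807, 0.2833, 0.028] psi 68.9 q7 -1.62 w 0.0672 F [0.1, -0.3, 6.4] | move [-0.6256, 0.3528, -0.1725] roll 0.0 dist 0.739
```

Request:
{"api": "carry_out", "payload": {
  "rows": [
    [0,0,-0.03,0],
    [0,0,-0.08,0],
    [0,0,-0.13,0],
    [-0.02,0.022,-0.16,0],
    [-0.055,0.061,-0.165,0]
  ]
}}

```text
clock: 22.38
tcp_pos: [0.4178, 0.2112, 0.1947]
tcp_rot: [0.0, 0.823, 0.567, 0.002]
ft_force: [1.6, -0.5, -1.9]
gripper_width: 0.0681
finger_force: 45.8
```

Request:
{"api": "carry_out", "payload": {
  "rows": [
    [-0.036,0.04,0,0],
    [-0.072,0.08,0,0],
    [-0.108,0.12,0,0],
    [-0.144,0.16,0,0],
    [-0.18,0.2,0,0]
  ]
}}

```text
clock: 23.0
tcp_pos: [0.5394, -0.032, 0.1922]
tcp_rot: [-0.0, 0.825, 0.566, -0.0]
ft_force: [1.0, 0.9, -0.8]
gripper_width: 0.0674
finger_force: 45.8
```

Request:
{"api": "carry_out", "payload": {
  "rows": [
    [-0.052,0.012,0,0],
    [-0.104,0.024,0,0],
    [-0.156,0.036,0,0],
    [-0.208,0.049,0,0],
    [-0.26,0.061,0,0]
  ]
}}

```text
clock: 23.62
tcp_pos: [0.5018, -0.2964, 0.1921]
tcp_rot: [-0.0, 0.825, 0.566, -0.0]
ft_force: [0.8, -0.5, -0.6]
gripper_width: 0.0675
finger_force: 45.8
```

```bash
python3 plan.py .485 -.4255 .1 68.9
```

```text
t 23.62 tcp [0.5018, -0.2964, 0.1921] psi 68.9 q7 -0.19 w 0.0675 F [0.8, -0.5, -0.6] | move [-0.1265, 0.0308, 0.0921] roll 0.0 dist 0.16
```

Request:
{"api": "carry_out", "payload": {
  "rows": [
    [-0.045,0.011,0,0],
    [-0.09,0.021,0.03,0],
    [-0.127,0.031,0.07,0],
    [-0.127,0.031,0.095,0],
    [-0.127,0.031,0.095,0]
  ]
}}

```text
clock: 24.25
tcp_pos: [0.484, -0.4236, 0.0948]
tcp_rot: [-0.003, 0.825, 0.566, -0.001]
ft_force: [0.5, 0.5, -2.3]
gripper_width: 0.0677
finger_force: 45.8
```

```bash
python3 w.py saucer_large .4845 -.4275 0 w10;python3 plan.py .485 -.4255 .034 68.9; python3 w.py saucer_large .4845 -.4275 0
```

```text
px of guess [320. 260.] cam [ 0.508 -0.361  0.238]
([0.4821, -0.4281], np.float64(4.0), np.float64(0.635))
t 24.3 tcp [0.4854, -0.4236, 0.0967] psi 68.9 q7 -0.05 w 0.0675 F [-0.0, 0.1, -0.0] | move [-0.002, 0.0004, 0.0627] roll 0.0 dist 0.063
px of guess [318. 260.] cam [ 0.509 -0.361  0.24 ]
([0.4822, -0.428], np.float64(6.2), np.float64(0.64))
```

View pics/w10.png

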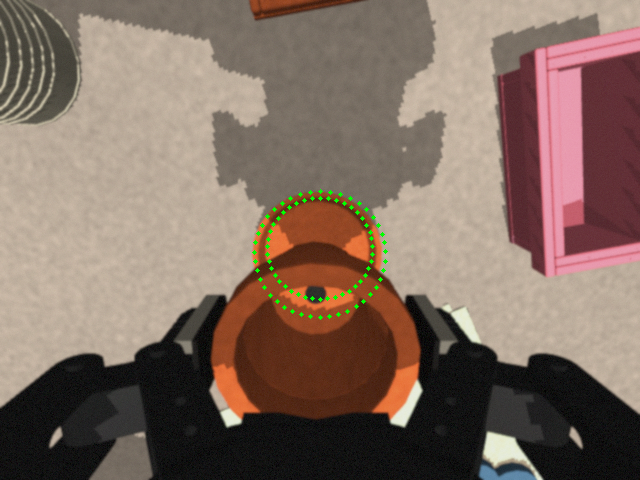

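The saucer's visible edge (row 195, cols 256–383) lies within 2 mm of the prediction. Lowering.

Request:
{"api": "carry_out", "payload": {
  "rows": [
    [-0.003,-0.001,0.02,0],
    [-0.003,-0.001,0.045,0],
    [-0.003,-0.001,0.056,0],
    [-0.003,-0.001,0.06,0],
    [-0.003,-0.001,0.062,0]
  ]
}}

```text
clock: 24.98
tcp_pos: [0.4844, -0.4269, 0.0362]
tcp_rot: [0.001, 0.824, 0.566, 0.0]
ft_force: [-0.0, 0.3, -1.7]
gripper_width: 0.0678
finger_force: 45.8
```

Request:
{"api": "carry_out", "payload": {
  "rows": [
    [0,0,0.001,0],
    [0,0,0.002,0],
    [0,0,0.002,0],
    [0,0,0.002,0],
    [0,0,0.002,0]
  ]
}}

```text
clock: 25.6
tcp_pos: [0.4838, -0.4268, 0.0333]
tcp_rot: [0.0, 0.825, 0.566, 0.0]
ft_force: [1.2, 0.2, -0.6]
gripper_width: 0.0672
finger_force: 45.8
```

Request:
{"api": "carry_out", "payload": {
  "rows": [
    [0,0,0.001,0],
    [0,0,0.001,0],
    [0,0,0.001,0],
    [0,0,0.001,0],
    [0,0,0.001,0]
  ]
}}

```text
clock: 26.22
tcp_pos: [0.4839, -0.4268, 0.0331]
tcp_rot: [0.0, 0.825, 0.566, -0.0]
ft_force: [-2.0, 0.7, 5.5]
gripper_width: 0.0676
finger_force: 46.3
```

Request:
{"api": "carry_out", "payload": {
  "rows": [
    [0,0,0,0],
    [0,0,0,0],
    [0,0,0,0],
    [0,0,-0.03,0],
    [0,0,-0.08,0]
  ],
  "fingers": 100
}}

```text
clock: 26.85
tcp_pos: [0.4827, -0.4261, 0.1113]
tcp_rot: [-0.002, 0.824, 0.566, -0.0]
ft_force: [0.8, -1.1, 0.6]
gripper_width: 0.0852
finger_force: 0.0
```

Request:
{"api": "carry_out", "payload": {
  "rows": [
    [0,0,-0.05,0],
    [-0.04,0,-0.08,0],
    [-0.09,0,-0.1,0],
    [-0.13,0,-0.1,0],
    [-0.13,0,-0.1,0]
  ]
}}

```text
clock: 27.48
tcp_pos: [0.4337, -0.5521, 0.2115]
tcp_rot: [0.0, 0.826, 0.563, -0.001]
ft_force: [-0.9, 0.4, -0.5]
gripper_width: 0.0854
finger_force: 0.0
```

```bash
python3 - <<'E'
from fit import *
print(get_obs()["clock"])
a=camera("top"); b=camera("side")
for n,g,w in (("large",(.4845,-.4275),0),("small",(.48,.413),0),("square",(.585,.2768),-21.5),("oblong",(.569,-.268),-12)):
    M["u"]=None
    for p in (a,b):
        E=ext(p); S=M["saucer_"+n]; P=M["pot_"+n]
        print(n,fit("pot_"+n,[(p,E)],g,(w,)),fit("saucer_"+n,[(p,E)],g,(w,)))
save("fin",np.vstack([cv2.resize(a["image"][140:330,130:540],(760,352)),cv2.resize(b["image"][130:400,180:480],(272,245))[:,:].repeat(1,0) if False else np.zeros((0,760,3),np.uint8)]))
save("fin2",cv2.resize(b["image"][120:400,180:480],(600,560)))
E
```

```text
27.475
large ([0.4789, -0.4213], np.float64(-3.8), np.float64(0.245)) ([0.4835, -0.4281], np.float64(13.4), np.float64(0.176))
large ([0.4819, -0.4236], np.float64(1.2), np.float64(0.196)) ([0.487, -0.4325], np.float64(10.6), np.float64(0.43))
small ([0.472, 0.407], np.float64(19.1), np.float64(0.331)) ([0.4806, 0.4136], np.float64(10.2), np.float64(0.064))
small ([0.4735, 0.417], np.float64(10.7), np.float64(0.265)) ([0.4822, 0.4124], np.float64(1.0), np.float64(0.217))
square ([0.5784, 0.2754], np.float64(-9.5), np.float64(0.291)) ([0.585, 0.2785], np.float64(-21.1), np.float64(0.092))
square ([0.5805, 0.286], np.float64(-12.2), np.float64(0.215)) ([0.5882, 0.2745], np.float64(-21.7), np.float64(0.242))
oblong ([0.5643, -0.2623], np.float64(-5.2), np.float64(0.248)) ([0.5692, -0.2692], np.float64(-12.1), np.float64(0.021))
oblong ([0.564, -0.2636], np.float64(-8.7), np.float64(0.21)) ([0.5735, -0.2752], np.float64(-13.4), np.float64(0.314))
```

View pics/fin2.png

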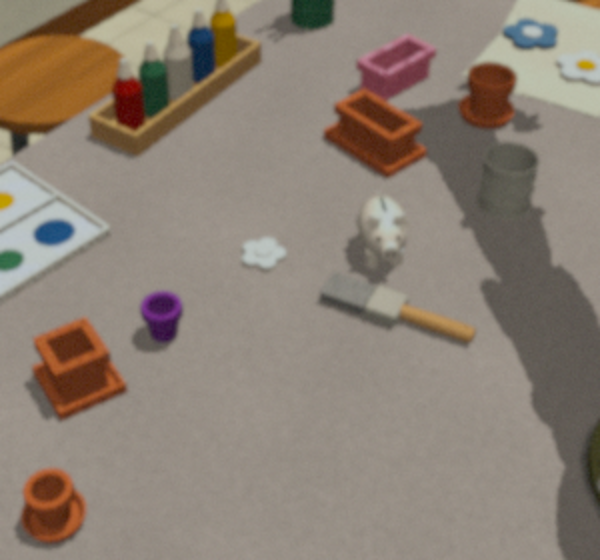

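View pics/fin.png

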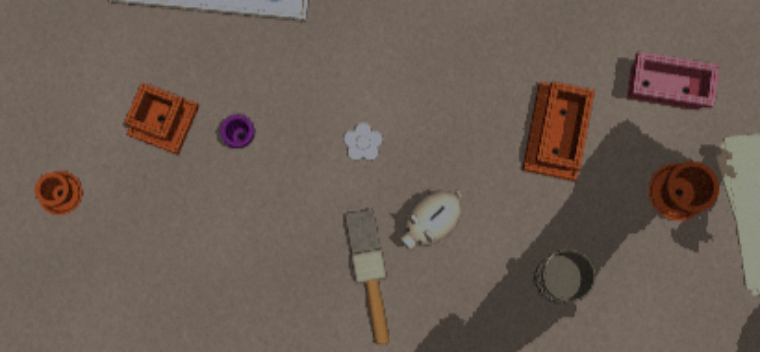

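All four pots stand upright inside their saucers in both views. The saucers, piggy bank and tin have not moved. Handing in.

```bash
python3 -c "
from bench import *
print(finish_job())"
```

```text
the job is handed in; nothing more can be done
None
```

All four pots are set down upright in their matching saucers, and the job was handed in at about 27.6 s of the 106 s limit; the hand-in call returned no verdict, but the last camera pictures showed every pot in its own saucer and the saucers, piggy bank and tin in place.

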